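# Let a weighted probe swing down in the grip and stand it in the beaker

### The job

Grip the blue-handled probe firmly from above by the round bosses on its handle and lift it level clear of the table, then loosen the grip just enough, without dropping it, for its heavy end to swing down until the probe hangs upright in the fingers, and close again. Lower it, heavy end first, into the steel beaker while still holding it, and let go so that it stays standing or leaning in the beaker. Leave the red-handled probe where it lies.

Things in the scene. Friction and masses are not known exactly. Their poses are not given: they have to be found in the camera images.
- blue_probe_grip (a point): grip point of the BLUE-handled probe lying on the table: centre between two round black bosses, 10 mm in diameter, on the sides of its handle, 20 mm over their flat faces, 10 mm above the table. Pinch these, closing across the probe. x axis: from the heavy end to the handle; y: along the bosses. Handle 50 mm long, 12 wide, 18 high, reaching 25 mm either way; heavy end 150 mm along -x
- blue_probe_tip (a point): flat end of the blue probe's heavy steel bob (20 mm thick, 45 long). Probe 175 mm long, 250 g, balance point about 100 mm from the bosses. Pinched there by 40 N or more it stays level; eased below about 20 N it swings down, and at 4 to 6 N hangs within some 10 degrees of upright after 1 s; below 3 N it drops. Grippers yield a little: ease in steps of 0.1 to 0.2 mm of opening
- red_probe_grip (a point): centre of the grip bosses of the RED-handled probe, a bystander of the same shape and size as the blue one; same axes. Not to be moved
- beaker: open straight round steel beaker, fixed to the table: 90 mm outside diameter, 100 mm high, wall 3 mm, floor 5 mm thick. Origin: centre of its underside, on the table; z up

How it is judged:
By the outcome, as a careful person would: the job done as asked, in the order asked, and still so for the second after the job is handed in, with the robot touching nothing.
It also fails if it takes over 51 s, if anything falls off the work surface, if the arm or the gripper's body presses on something with over 40 N, if the wrist force passes 120 N, or if a joint passes its speed limit or range.

### The arm

A 6-joint arm with a two-finger parallel gripper is mounted at the origin on a cart in front of the work surface, level with it; the furniture and walls round the work are solid. World frame = base frame: x ahead of the robot, y to its left, z up, the work surface at z = 0. Lengths are in m, angles in rad, forces in N, time in s.
With the tool pointing down it reaches from about 0.375 to 0.9 m from the base axis. Payload 3.1 kg.
Tool frame: the origin (TCP) lies on the centre line of the jaws, within the pads' length; the fingertips stand 11 mm ahead of it and the grasp point (between the pads) lies 8 mm behind it; x points along the fingers, y is the direction in which the jaws open and shut, and the axes are right-handed (so a half turn about x gives the same grasp; the last joint's range is limited). The gripper opens to 87 mm and grips with 3 to 60 N. Pads are 19 mm wide; open, the fingers measure 117 mm over their backs; the gripper's body (75 mm by 190 mm) begins 51 mm behind the grasp point.
Start: joints at [-1.282, 0.527, 1.433, -0, 1.181, -0.178], TCP at [0.282, -0.558, 0.234] pointing down, gripper open.
Joint ranges: [-3.08, 3.08], [-0.75, 2.2], [0.22, 2.44], [-1.43, 4.57], [0, 2.65], [-2.85, 2.85]. Speed limits (rad/s): [2.79, 2.79, 3.14, 3.14, 3.14, 3.14].

### API

Orientations are given as a unit quaternion [x, y, z, w].
In Python, from rig import robot, camera, camera_info gives the robot as it stands.
- The arm moves only by the shell command python3 -m inch 'ROWS' [FORCE]. ROWS is JSON, a list that holds one entry, the list of rows, each a list of 5 numbers: the shift along the tool's x, y, z in cm, then the turn about the tool's x in rad, then the opening, from 0 (shut) to 1 (fully open). A call has 1 to 8 rows; each row shifts and turns the pose as measured when the row begins, along the tool's axes as they then stand; what a row does not reach is not made up. A row lasts 1/12 s, in which the tool goes at most 41.7 mm and 7.16 degrees, less where a joint would pass 70% of its speed; a pose out of reach is approached as far as the arm can. A call with a gripper value outside its range is refused whole. The fingers move at their own pace and stop on an object; FORCE is the grip in N (left out, the last holds). Time passes only in rows, so rows that do not move let the fingers close. It gives the time, the measured TCP pose, the force and the opening at its end, in the units of the state.
- robot.get_obs(): the state, without advancing time (a new reading comes with each control period).
- camera(name): name is "side" or "top" or "wrist"; returns the picture (420x560x3 uint8, red, green, blue); there is no depth.
- camera_info(name): a dict with "camera_matrix" (3x3 intrinsics, pixels), "dist" ([k1, k2, p1, p2, k3] as OpenCV has them; the pictures are not rectified), "rvec" (rotation vector, rad) and "tvec" (3), from world to camera coordinates, as OpenCV has them. Camera axes: x right, y down, z forward; pixel columns grow to the right and rows downward; lengths in m; the calibration is good to about 2 mm. A picture is of the moment at which its call begins: read the wrist's pose just before it. camera_info takes no time and is no camera call; for the wrist camera it gives the pose at the moment of the call.
- robot.hand_in(): hands the job in, once; it reports no verdict.
The state is a dict: "time": time; "q": joint angles; "joint_velocities": joint speeds; "joint_torque": joint torques, N m; "position": TCP position; "tool_rot": TCP orientation; "ft_force": force on the tool from outside, world axes, zero at the start; "moment": the same for the moment, N m; "grip_width": finger opening in m.
Only numpy, scipy, OpenCV 4.12 (cv2) and the standard library are available. Lean on these libraries where they do the work, as an engineer would, in place of code of your own. Each camera call takes 0.05 s, during which the arm holds its last target. There are 200 camera calls.

## Working session

There is one attempt and no reset: what is moved stays moved. The work goes in short steps, Python scripts to look and compute and a shell command to move; the robot and the scene stay as the last step left them, time stands still between calls to the robot, and variables do not carry over. Pictures are saved under pics/ and viewed, about 8 in all and at most 12, crops included, and the job is handed in when it is done.

```bash
mkdir -p pics; ls
python3 - <<'E'
from rig import robot,camera,camera_info
import cv2
o=robot.get_obs(); print(o)
for n in("top","side"):
    cv2.imwrite(f"pics/{n}0.png",cv2.cvtColor(camera(n),cv2.COLOR_RGB2BGR)); i=camera_info(n); print(n,{k:(v.tolist() if hasattr(v,'tolist') else v) for k,v in i.items()})
E
```

```text
pics
{'time': 0.0, 'q': array([-1.28152535e+00,  5.28486962e-01,  1.43390713e+00, -2.68778016e-05,
        1.18136855e+00, -1.78514589e-01]), 'joint_velocities': array([ 0.00014004,  0.00109737,  0.00062356, -0.00046052, -0.0008046 ,
       -0.00059014]), 'joint_torque': array([-6.95508716e-04, -4.40045106e+01, -1.76589704e+01,  6.31265296e-02,
        5.83059294e-02, -1.55590633e-04]), 'position': array([ 0.28162587, -0.5571612 ,  0.23255729]), 'tool_rot': array([-0.68780088, -0.16465232,  0.68790336, -0.16312123]), 'ft_force': array([ 0.89908554, -0.38043689,  0.12273601]), 'moment': array([0.0159742 , 0.03011725, 0.04266514]), 'grip_width': 0.08684269296319642}
top {'camera_matrix': [[523.1300083080054, 0.0, 274.85678346317434], [0.0, 523.1300083080054, 211.7398646075322], [0.0, 0.0, 1.0]], 'dist': [-0.1832380628865085, 0.0, 0.0, 0.0, 0.0], 'rvec': [2.1899714644274093, -2.139796905296493, 0.09734731508602398], 'tvec': [0.1305630969477074, 0.453983631072875, 1.1131896824629453]}
side {'camera_matrix': [[463.60046744846176, 0.0, 282.13143234801845], [0.0, 463.60046744846176, 205.74857596777687], [0.0, 0.0, 1.0]], 'dist': [0.024453070226104344, 0.0, 0.0, 0.0, 0.0], 'rvec': [0.10943218692621565, 2.865317102793369, -1.2613443804482072], 'tvec': [0.45999814187716337, -0.07049299351066961, 1.1150659990915386]}
```

View pics/top0.png

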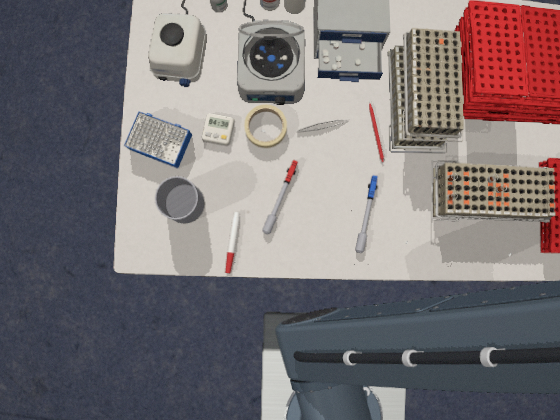

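View pics/side0.png

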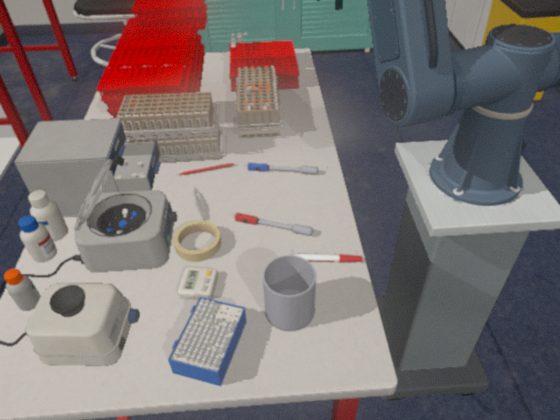

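The top view shows the blue probe with its handle near (373,187) and bob end near (361,250), the red probe at (291,170)–(268,230), and the beaker rim near (180,200). The side view agrees, with the beaker at (290,290) and the blue probe at (260,167)–(318,170). I'll enlarge the probe and beaker.

```bash
cat > h.py <<'E'
import numpy as np,cv2
from rig import robot,camera,camera_info
from scipy.spatial.transform import Rotation as R
def ray(n,uv,z,info=None):
    i=info or camera_info(n);K=np.array(i["camera_matrix"]);Rm=cv2.Rodrigues(np.array(i["rvec"]))[0];t=np.array(i["tvec"]).ravel()
    p=cv2.undistortPoints(np.array([[uv]],float),K,np.array(i["dist"]))[0,0]
    d=Rm.T@np.r_[p,1];c=-Rm.T@t
    return c+d*(z-c[2])/d[2]
def proj(n,P,info=None):
    i=info or camera_info(n)
    return cv2.projectPoints(np.array(P,float).reshape(-1,3),np.array(i["rvec"]),np.array(i["tvec"]),np.array(i["camera_matrix"]),np.array(i["dist"]))[0][:,0]
def crop(im,x0,y0,w,h,k,f):
    cv2.imwrite(f,cv2.cvtColor(cv2.resize(im[y0:y0+h,x0:x0+w],None,fx=k,fy=k,interpolation=cv2.INTER_CUBIC),cv2.COLOR_RGB2BGR))
E
python3 - <<'E'
import cv2,numpy as np
t=cv2.imread("pics/top0.png")
a=cv2.resize(t[165:260,340:400],None,fx=6,fy=6,interpolation=cv2.INTER_CUBIC)
b=cv2.resize(t[165:260,145:215],None,fx=6,fy=6,interpolation=cv2.INTER_CUBIC)
cv2.imwrite("pics/crop1.png",np.hstack([a,b]))
E
```

```text
(no output)
```

View pics/crop1.png

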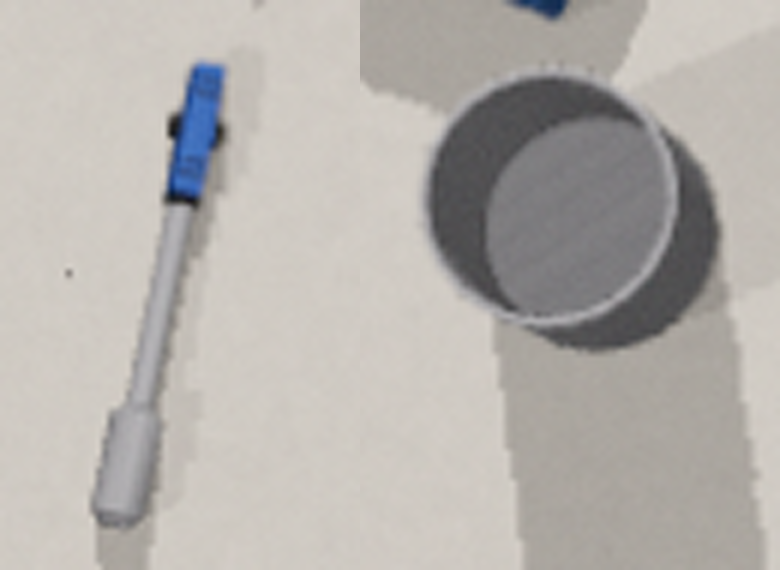

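The bosses are at crop (173,125) and (222,131), so their centre is at pixel (372.4,186). The bob end is at (359.2,250.4), and the beaker rim centre is near (176.6,197.4).

Run:
```python
from h import *
g=ray("top",(372.4,186),.010); e=ray("top",(359.2,250.2),.008); b=ray("top",(176.7,197.4),.1)
print("grip",g,"tip",e,"dist",np.linalg.norm(g-e),"beaker",b)
# rim diameter check
print(np.linalg.norm(ray("top",(145+64/6-.4,197.4),.1)-ray("top",(145+320/6-.4,197.4),.1)))
ax=(g-e)/np.linalg.norm(g-e); print("axis yaw",np.degrees(np.arctan2(ax[1],ax[0])))
h=ray("top",(340+209/6-.4,165+65/6-.4),.018);print("handle end dist",np.linalg.norm((h-g)[:2]))
print("side proj",proj("side",[g,e,b]))
o=robot.get_obs(); M=R.from_quat(o["tool_rot"]).as_matrix(); print(M.round(3),o["position"])
print(camera_info("wrist")["tvec"])
```

```text
grip [ 0.51454258 -0.07403     0.01      ] tip [ 0.37174547 -0.04591657  0.008     ] dist 0.1455519790041995 beaker [0.46808932 0.34188023 0.1       ]
0.08876518726991117
axis yaw -11.137761006296932
handle end dist 0.02272842061299923
side proj [[258.43456804 166.55783024]
 [317.39105957 170.90639311]
 [290.57272433 273.78140061]]
[[-0.001  0.451 -0.893]
 [ 0.002 -0.893 -0.451]
 [-1.    -0.002 -0.   ]] [ 0.2816756  -0.55722186  0.23266326]
[-0.62313126 -0.03081053  0.39080238]
```

The point checks hold: rim diameter 89 mm against 90, and probe length 146 mm against 150. I'll move above the probe and measure again with the wrist camera.

```bash
python3 -m inch '[[[0,-1.0,-1.3,0,1],[0,-2.0,-2.6,0,1],[0,-2.0,-2.6,0,1],[0,-2.0,-2.6,0,1],[0,-2.0,-2.6,0,1],[0,-2.0,-2.6,0,1],[0,-2.0,-2.6,0,1],[0,-2.0,-2.6,0,1]]]'; python3 -m inch '[[[0,-2.0,-2.6,0,1],[0,-2.0,-2.6,0,1],[0,-2.0,-2.6,0,1],[0,-2.0,-2.6,0,1],[0,-2.0,-2.6,0,1],[0,-2.0,-2.6,0,1],[0,-1.0,-1.3,0,1],[0,0,0,0,1]]]'; python3 -m inch '[[[0,0,0,0.11,1],[0,0,0,0.11,1],[0,0,0,0.11,1],[0,0,0,0.11,1],[0,0,0,0.11,1],[0,0,0,0.11,1],[0,0,0,0,1],[0,0,0,0,1]]]'
cat >> h.py <<'E'
def go(tgt,yaw=None):
    o=robot.get_obs();M=R.from_quat(o["tool_rot"]).as_matrix();p=np.array(o["position"])
    print("pos",p.round(4),"x",M[:,0].round(3),"yaw_y",np.degrees(np.arctan2(M[1,1],M[0,1])).round(2),"w",round(o["grip_width"],5),"t",o["time"])
    print("tool shift cm",(M.T@(np.array(tgt)-p)*100).round(2), "F",np.round(o["ft_force"],2),"Mo",np.round(o["moment"],3))
E
python3 -c "
from h import *
go([.5145,-.074,.1])"
```

```text
time: 0.77
position: [0.3879, -0.3335, 0.2282]
tool_rot: [-0.688, -0.161, 0.69, -0.159]
ft_force: [1.6, -0.2, 0.3]
grip_width: 0.087
time: 1.43
position: [0.4851, -0.1254, 0.2263]
tool_rot: [-0.687, -0.164, 0.69, -0.158]
ft_force: [0.3, 0.1, 0.2]
grip_width: 0.087
time: 2.1
position: [0.4818, -0.1274, 0.224]
tool_rot: [-0.697, 0.078, 0.708, 0.082]
ft_force: [-0.4, 0.3, -0.5]
grip_width: 0.0872
pos [ 0.4818 -0.1274  0.224 ] x [-0.015  0.008 -1.   ] yaw_y -102.99 w 0.08725 t 2.1
tool shift cm [12.4  -5.89 -2.18] F [-0.4   0.25 -0.47] Mo [0.018 0.08  0.01 ]
```

```bash
python3 -m inch '[[[1.5,-1.5,-0.5,-0.03,1],[1.5,-1.5,-0.6,0,1],[1.5,-1.5,-0.6,0,1],[1.5,-1.5,-0.5,0,1],[1,0,0,0,1],[0,0,0,0,1],[0,0,0,0,1]]]'
python3 - <<'E'
from h import *
go([.5145,-.074,.1])
i=camera_info("wrist"); im=camera("wrist")
crop(im,0,0,560,420,1,"pics/w1.png")
print(proj("wrist",[[.5145,-.074,.01],[.3717,-.0459,.008]],i))
import json;json.dump({k:np.array(v).tolist() for k,v in i.items()},open("w1.json","w"))
E
```

```text
time: 2.68
position: [0.5159, -0.0752, 0.1516]
tool_rot: [-0.7, 0.063, 0.709, 0.065]
ft_force: [-0.4, -0.4, -0.1]
grip_width: 0.0874
pos [ 0.5159 -0.0752  0.1516] x [-0.013  0.005 -1.   ] yaw_y -100.39 w 0.08738 t 2.6833
tool shift cm [ 5.17 -0.08  0.09] F [-0.41 -0.39 -0.08] Mo [0.097 0.079 0.011]
[[277.28377717 201.58757903]
 [275.50086289 323.20506969]]
```

View pics/w1.png

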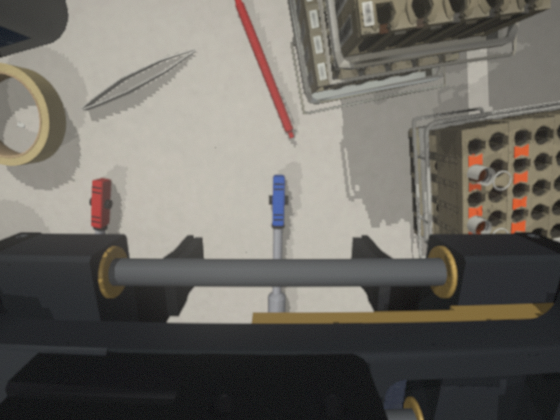

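The wrist view shows the bosses at about (278,200), against a predicted (277.3,201.6), and the probe axis matches to within a degree. Now I'll descend.

```bash
python3 - <<'E'
from h import *
import json;print(ray("wrist",(278,200.5),.01,json.load(open("w1.json"))))
E
python3 -m inch '[[[2,0,0.1,0,0.8],[2.5,0,0,-0.01,0.7],[2.5,0,0.05,0,0.6],[2.5,0,0.05,0,0.5],[2.0,0,0,0,0.45],[0,0,0,0,0.45],[0,0,0,0,0.45]]]'
python3 -c "
from h import *
go([.5155,-.0745,.0135])"
```

```text
[ 0.51548615 -0.07491679  0.01      ]
time: 3.32
position: [0.5195, -0.0815, 0.0405]
tool_rot: [0.706, -0.061, -0.703, -0.059]
ft_force: [-0.2, 1.3, -0.1]
grip_width: 0.0481
pos [ 0.5195 -0.0815  0.0405] x [ 0.005 -0.003 -1.   ] yaw_y -99.73 w 0.04812 t 3.3167
tool shift cm [ 2.7  -0.63  0.53] F [-0.16  1.28 -0.09] Mo [0.032 0.022 0.002]
```

```bash
python3 -m inch '[[[0.6,-0.4,0.3,0.02,0.45],[0.6,-0.25,0.2,0,0.45],[0,0,0,0,0.45],[0,0,0,0,0.45]]]'
python3 -c "
from h import *
go([.5155,-.0747,.0135])"
```

```text
time: 3.65
position: [0.5191, -0.0766, 0.0331]
tool_rot: [0.709, -0.069, -0.699, -0.065]
ft_force: [-0.9, -0.5, -0.5]
grip_width: 0.0395
pos [ 0.5191 -0.0766  0.0331] x [ 0.014 -0.006 -1.   ] yaw_y -100.88 w 0.03946 t 3.65
tool shift cm [ 1.96 -0.13  0.42] F [-0.86 -0.52 -0.52] Mo [0.063 0.023 0.015]
```

```bash
python3 -m inch '[[[0.8,-0.1,0.4,0,0.45],[0.6,-0.05,0.2,0,0.45],[0.3,0,0.1,0,0.45],[0,0,0,0,0.45],[0,0,0,0,0.45]]]'
python3 -c "
from h import *
go([.5155,-.0747,.0135])"
```

```text
time: 4.07
position: [0.5139, -0.0745, 0.0169]
tool_rot: [0.711, -0.069, -0.697, -0.064]
ft_force: [0.7, -0.6, -0.2]
grip_width: 0.0392
pos [ 0.5139 -0.0745  0.0169] x [ 0.018 -0.008 -1.   ] yaw_y -100.81 w 0.0392 t 4.0667
tool shift cm [ 0.34 -0.01 -0.15] F [ 0.67 -0.61 -0.21] Mo [ 0.026 -0.062  0.008]
```

```bash
python3 -m inch '[[[0.3,0,-0.1,0,0.45],[0.15,0,-0.05,0,0.45],[0,0,0,0,0.45]]]'
python3 - <<'E'
from h import *
go([.5155,-.0747,.0135])
i=camera_info("wrist"); im=camera("wrist")
s=camera("side")
a=cv2.resize(im,(400,300));b=cv2.resize(s[120:210,210:330],(400,300),interpolation=cv2.INTER_CUBIC)
crop(np.hstack([a,b]),0,0,800,300,1,"pics/w2.png")
E
```

```text
time: 4.32
position: [0.5158, -0.0749, 0.0119]
tool_rot: [0.711, -0.069, -0.697, -0.064]
ft_force: [0.2, -0.8, 0.1]
grip_width: 0.0392
pos [ 0.5158 -0.0749  0.0119] x [ 0.019 -0.008 -1.   ] yaw_y -100.81 w 0.03918 t 4.3167
tool shift cm [-0.16 -0.02  0.03] F [ 0.23 -0.78  0.11] Mo [0.104 0.044 0.024]
```

View pics/w2.png

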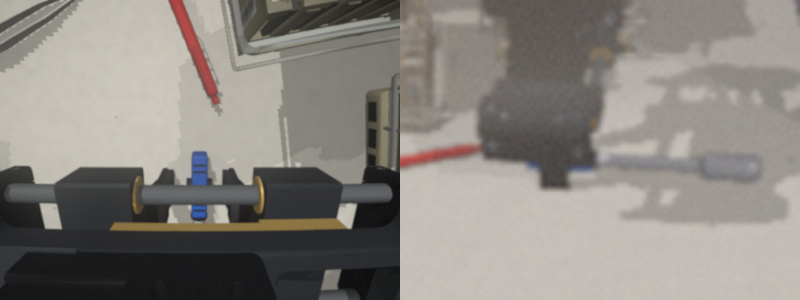

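The handle is centred between the fingers at about x 200 in the left crop, and the side view shows the finger at the middle of the handle. I'll raise 1 mm and close firmly.

```bash
python3 -m inch '[[[-0.15,0,0,0,0.4],[0,0,0,0,0.3],[0,0,0,0,0.2],[0,0,0,0,0.15],[0,0,0,0,0.1],[0,0,0,0,0.1],[0,0,0,0,0.1],[0,0,0,0,0.1]]]' 55
python3 -m inch '[[[0,0,0,0,0.1],[0,0,0,0,0.1],[0,0,0,0,0.1],[0,0,0,0,0.1]]]' 55
python3 -c "
from h import *
go([.5155,-.0747,.2])"
```

```text
time: 5.08
position: [0.516, -0.075, 0.0141]
tool_rot: [0.711, -0.069, -0.697, -0.064]
ft_force: [-0.1, 1.4, -0.5]
grip_width: 0.0184
time: 5.42
position: [0.516, -0.075, 0.014]
tool_rot: [0.711, -0.069, -0.697, -0.064]
ft_force: [-0.3, -0.4, -0.6]
grip_width: 0.0186
pos [ 0.516 -0.075  0.014] x [ 0.019 -0.009 -1.   ] yaw_y -100.8 w 0.01857 t 5.4167
tool shift cm [-18.59   0.07  -0.33] F [-0.34 -0.42 -0.61] Mo [ 0.026 -0.01   0.023]
```

```bash
python3 -m inch '[[[-0.8,0,0,0,0.1],[-1.2,0,0,0,0.1],[-1.5,0,0,0,0.1],[-1,0,0,0,0.1],[0,0,0,0,0.1],[0,0,0,0,0.1]]]' 55
python3 -c "
from h import *
go([.5155,-.0747,.26])"
python3 -m inch '[[[-1.5,0,0,0,0.1],[-3,0,0,0,0.1],[-3,0,0,0,0.1],[-3,0,0,0,0.1],[-3,0,0,0,0.1],[-3,0,0,0,0.1],[-2,0,0,0,0.1],[-1,0,0,0,0.1]]]' 55
python3 -m inch '[[[0,0,0,0,0.1],[0,0,0,0,0.1],[0,0,0,0,0.1],[0,0,0,0,0.1]]]' 55
python3 - <<'E'
from h import *
go([.5155,-.0747,.26])
s=camera("side")
print(proj("side",[robot.get_obs()["position"]]))
crop(s,170,40,240,180,3,"pics/s3.png")
E
```

```text
time: 5.92
position: [0.5147, -0.0744, 0.0614]
tool_rot: [0.711, -0.069, -0.697, -0.064]
ft_force: [-0.1, -0.7, -2.7]
grip_width: 0.0183
pos [ 0.5147 -0.0744  0.0614] x [ 0.019 -0.008 -1.   ] yaw_y -100.81 w 0.01833 t 5.9167
tool shift cm [-19.85   0.11  -0.49] F [-0.06 -0.69 -2.72] Mo [ 0.013 -0.251 -0.008]
time: 6.58
position: [0.5066, -0.0713, 0.2571]
tool_rot: [0.705, -0.067, -0.703, -0.066]
ft_force: [1.3, 0.6, -2.2]
grip_width: 0.0184
time: 6.92
position: [0.5061, -0.0711, 0.2567]
tool_rot: [0.705, -0.067, -0.703, -0.066]
ft_force: [0.6, -0.0, -2.1]
grip_width: 0.0182
pos [ 0.5061 -0.0711  0.2567] x [ 0.003 -0.002 -1.   ] yaw_y -100.87 w 0.01822 t 6.9167
tool shift cm [-0.32  0.18 -0.99] F [ 0.55 -0.02 -2.08] Mo [ 0.039 -0.134  0.008]
[[256.18889018  73.95102608]]
```

View pics/s3.png

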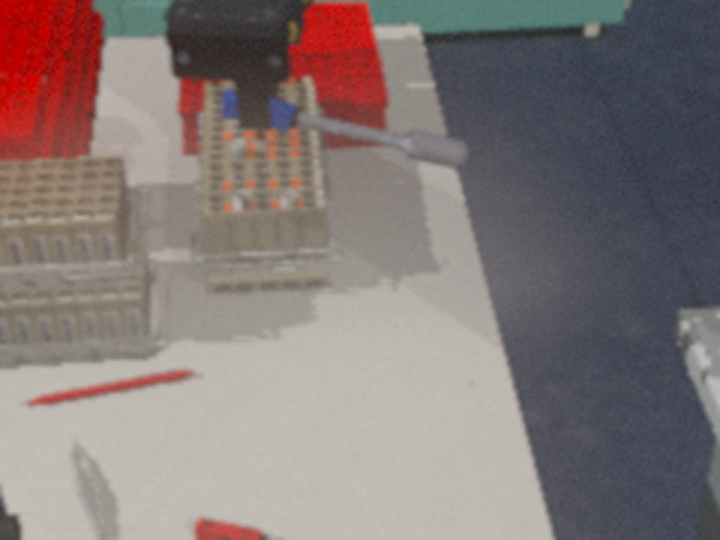

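The side view shows the probe held with its bob end slightly low, running from handle (230,103) to bob (460,152) in the crop. I'll compare that with a truly level probe.

Run:
```python
from h import *
g=np.array([.5061,-.0711,.2567-.004])
a=np.array([-np.cos(np.radians(11)),np.sin(np.radians(11)),0])
for d in(0,5,10,15,20):
    t=np.radians(d);v=a*np.cos(t)-np.array([0,0,np.sin(t)])
    print(d,((proj("side",[g-.025*v,g,g+.15*v])-[170,40])*3).round(0).tolist())
```

```text
0 [[223.0, 105.0], [259.0, 107.0], [473.0, 115.0]]
5 [[223.0, 102.0], [259.0, 107.0], [471.0, 133.0]]
10 [[224.0, 100.0], [259.0, 107.0], [468.0, 150.0]]
15 [[224.0, 97.0], [259.0, 107.0], [463.0, 166.0]]
20 [[225.0, 94.0], [259.0, 107.0], [457.0, 181.0]]
```

```bash
python3 -m inch '[[[0,0,0,0,0.0],[0,0,0,0,0.0],[0,0,0,0,0.0],[0,0,0,0,0.0],[0,0,0,0,0.0],[0,0,0,0,0.0]]]' 60
python3 - <<'E'
from h import *
go([.5155,-.0747,.26])
s=camera("side")
crop(s,170,40,240,180,3,"pics/s4.png")
g=s.astype(int)
# bob: greyish bright blob at cols 300-330
for c in (290,300,310,315,320,324): print(c,s[70:110,c].mean(axis=1).astype(int).tolist())
E
```

```text
time: 7.47
position: [0.504, -0.0705, 0.2523]
tool_rot: [-0.702, 0.067, 0.706, 0.067]
ft_force: [0.3, -0.1, -2.8]
grip_width: 0.0181
pos [ 0.504  -0.0705  0.2523] x [-0.006  0.002 -1.   ] yaw_y -100.88 w 0.01812 t 7.4667
tool shift cm [-0.78  0.2  -1.2 ] F [ 0.26 -0.08 -2.78] Mo [-0.014 -0.231  0.061]
290 [86, 92, 88, 89, 81, 76, 83, 68, 78, 82, 78, 83, 87, 106, 122, 133, 131, 121, 102, 119, 125, 128, 126, 127, 126, 127, 127, 128, 127, 130, 126, 131, 128, 130, 128, 129, 132, 128, 132, 131]
300 [137, 136, 137, 135, 134, 136, 138, 138, 139, 138, 139, 134, 137, 137, 133, 131, 129, 134, 142, 129, 120, 133, 139, 136, 129, 126, 129, 126, 128, 128, 127, 130, 130, 130, 127, 131, 131, 130, 130, 133]
310 [139, 139, 137, 138, 139, 137, 137, 137, 141, 138, 139, 140, 137, 137, 135, 127, 126, 127, 128, 128, 122, 122, 123, 115, 115, 142, 162, 164, 157, 155, 145, 143, 134, 138, 137, 136, 139, 134, 132, 130]
315 [98, 118, 124, 124, 129, 138, 139, 138, 138, 138, 140, 140, 138, 137, 137, 137, 133, 125, 129, 125, 130, 128, 125, 116, 107, 115, 143, 164, 170, 167, 168, 167, 166, 160, 157, 155, 159, 158, 159, 159]
320 [75, 76, 78, 78, 80, 81, 79, 77, 83, 81, 79, 80, 82, 84, 86, 85, 94, 102, 116, 126, 129, 128, 129, 125, 120, 113, 113, 137, 162, 166, 165, 167, 167, 166, 162, 162, 156, 157, 157, 159]
324 [73, 76, 75, 77, 77, 79, 75, 77, 78, 78, 82, 81, 82, 81, 82, 83, 86, 88, 98, 118, 122, 129, 127, 126, 119, 111, 101, 95, 94, 98, 100, 109, 111, 113, 124, 143, 150, 149, 148, 152]
```

View pics/s4.png

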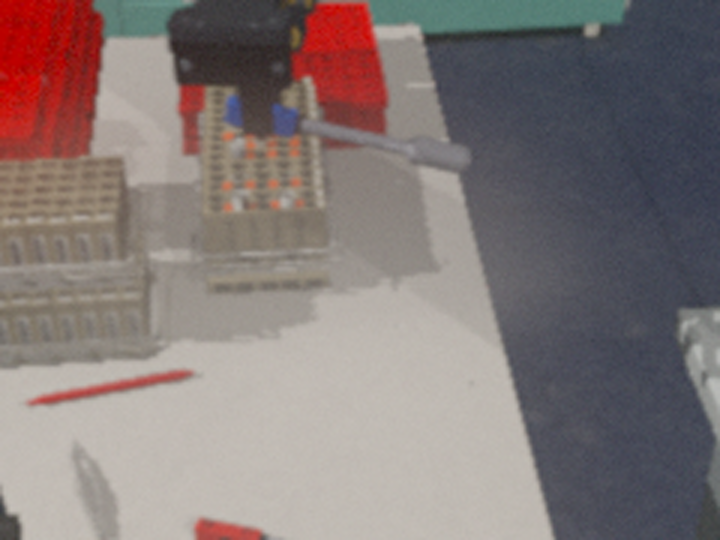

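The droop is static at about 9–10°, so the faster part of the lift probably made it slip. The task asks for a level lift and there's plenty of time. I'll set it back on the table, which levels it against the surface, then grip at 60 N and lift more gently.

```bash
python3 -m inch '[[[1.5,0,-0.3,0,0],[2.5,0.1,-0.4,0,0],[3,0.1,-0.4,0,0],[3,0,0,0,0],[2.5,0,0,0,0],[1.5,0,0,0,0],[0.5,0,0,0,0],[0,0,0,0,0]]]' 60
python3 -c "
from h import *
go([.5155,-.0747,.0135])"
```

```text
time: 8.18
position: [0.5208, -0.0769, 0.1057]
tool_rot: [0.707, -0.068, -0.701, -0.066]
ft_force: [0.1, 0.1, -1.5]
grip_width: 0.0183
pos [ 0.5208 -0.0769  0.1057] x [ 0.008 -0.004 -1.   ] yaw_y -100.87 w 0.01833 t 8.1833
tool shift cm [ 9.21 -0.13  0.64] F [ 0.08  0.06 -1.5 ] Mo [ 0.021 -0.187 -0.04 ]
```

```bash
python3 -m inch '[[[1.2,0,0.1,0,0],[1.5,0,0.1,0,0],[1.2,0,0.1,0,0],[1.0,0,0.1,0,0],[0.8,0,0,0,0],[0.8,0,0,0,0],[0.5,0,0,0,0],[0,0,0,0,0]]]' 60
python3 -c "
from h import *
go([.5155,-.0747,.0135])"
```

```text
time: 8.85
position: [0.5259, -0.0793, 0.0397]
tool_rot: [0.713, -0.069, -0.695, -0.064]
ft_force: [0.2, -0.3, -0.9]
grip_width: 0.0183
pos [ 0.5259 -0.0793  0.0397] x [ 0.025 -0.01  -1.   ] yaw_y -100.84 w 0.01826 t 8.85
tool shift cm [ 2.58 -0.27  1.18] F [ 0.22 -0.26 -0.92] Mo [ 0.011 -0.033 -0.004]
```

```bash
python3 -m inch '[[[0.6,0,0,0,0],[0.7,0,0.05,0,0],[0.7,0,0.05,0,0],[0.5,0,0.05,0,0],[0,0,0,0,0],[0,0,0,0,0]]]' 60
python3 -c "
from h import *
go([.5155,-.0747,.0135])"
```

```text
time: 9.35
position: [0.5287, -0.0805, 0.0142]
tool_rot: [0.716, -0.07, -0.692, -0.064]
ft_force: [0.6, -0.0, 0.9]
grip_width: 0.0181
pos [ 0.5287 -0.0805  0.0142] x [ 0.033 -0.013 -0.999] yaw_y -100.87 w 0.01814 t 9.35
tool shift cm [ 0.01 -0.32  1.41] F [ 0.6  -0.03  0.92] Mo [ 0.048 -0.064 -0.054]
```

```bash
python3 -m inch '[[[-0.3,0,0,0,0],[-0.5,0,0,0,0],[-0.7,0,0,0,0],[-0.8,0,0,0,0],[-0.9,0,0,0,0],[-0.9,0,0,0,0],[-0.8,0,0,0,0],[-0.6,0,0,0,0]]]' 60
python3 -m inch '[[[-0.3,0,0,0,0],[0,0,0,0,0],[0,0,0,0,0]]]' 60
python3 - <<'E'
from h import *
go([.5155,-.0747,.25])
s=camera("side")
crop(s,200,90,160,120,4,"pics/s5.png")
g=robot.get_obs()["position"]+np.array([0,0,-.004])
a=np.array([-np.cos(np.radians(11)),np.sin(np.radians(11)),0])
for d in(0,5,10,15):
    t=np.radians(d);v=a*np.cos(t)-np.array([0,0,np.sin(t)])
    print(d,((proj("side",[g-.025*v,g,g+.15*v])-[200,90])*4).round(0).tolist())
E
```

```text
time: 10.02
position: [0.524, -0.0787, 0.0739]
tool_rot: [0.714, -0.07, -0.694, -0.064]
ft_force: [0.9, -0.3, -3.0]
grip_width: 0.0181
time: 10.27
position: [0.525, -0.079, 0.08]
tool_rot: [0.715, -0.07, -0.692, -0.063]
ft_force: [0.1, -0.2, -2.6]
grip_width: 0.0183
pos [ 0.525 -0.079  0.08 ] x [ 0.032 -0.013 -0.999] yaw_y -100.82 w 0.01829 t 10.2667
tool shift cm [-17.03  -0.14   0.44] F [ 0.09 -0.24 -2.64] Mo [-0.015 -0.161 -0.001]
0 [[169.0, 212.0], [210.0, 214.0], [462.0, 228.0]]
5 [[168.0, 209.0], [210.0, 214.0], [461.0, 246.0]]
10 [[169.0, 206.0], [210.0, 214.0], [457.0, 264.0]]
15 [[169.0, 203.0], [210.0, 214.0], [452.0, 281.0]]
```

View pics/s5.png

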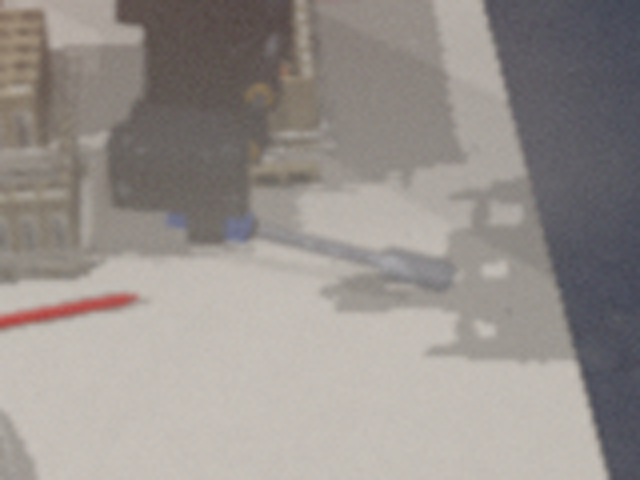

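The bob end at crop (450,272) is about 10–12° low again, and the tool's own tilt contributes about 2° of that. So the droop comes from the grip yielding rather than from the lift speed, and it holds steady. I'll accept it and lift to swing height.

```bash
python3 -m inch '[[[-1,0,0,0,0],[-2,0,0,0,0],[-2.5,0,0,0,0],[-2.5,0,0,0,0],[-2.5,0,0,0,0],[-2.5,0,0,0,0],[-2.5,0,0,0,0],[-2,0,0,0,0]]]' 60
python3 -m inch '[[[-2,0,0,0,0],[-1.5,0,0,0,0],[-0.5,0,0,0,0],[0,0,0,0,0],[0,0,0,0,0]]]' 60
python3 -c "
from h import *
go([.5155,-.0747,.3])"
```

```text
time: 10.98
position: [0.5137, -0.075, 0.2568]
tool_rot: [0.708, -0.068, -0.7, -0.066]
ft_force: [0.3, 0.1, -1.4]
grip_width: 0.0183
time: 11.4
position: [0.5129, -0.0745, 0.3041]
tool_rot: [0.71, -0.069, -0.698, -0.065]
ft_force: [0.7, -0.0, -1.7]
grip_width: 0.0182
pos [ 0.5129 -0.0745  0.3041] x [ 0.017 -0.007 -1.   ] yaw_y -100.85 w 0.01824 t 11.4
tool shift cm [ 0.42 -0.03 -0.25] F [ 0.74 -0.03 -1.66] Mo [ 0.03  -0.248 -0.019]
```

```bash
python3 -m inch '[[[0,0,0,0,0],[0,0,0,0,0],[0,0,0,0,0]]]' 30
python3 -m inch '[[[0,0,0,0,0],[0,0,0,0,0],[0,0,0,0,0],[0,0,0,0,0]]]' 18
python3 -c "
from h import *
go([.5155,-.0747,.3])"
python3 -m inch '[[[0,0,0,0,0],[0,0,0,0,0],[0,0,0,0,0],[0,0,0,0,0]]]' 12
python3 - <<'E'
from h import *
go([.5155,-.0747,.3])
s=camera("side")
crop(s,170,20,200,150,4,"pics/s6.png")
E
```

```text
time: 11.65
position: [0.5104, -0.0736, 0.3008]
tool_rot: [0.707, -0.068, -0.701, -0.066]
ft_force: [0.6, 0.0, -2.3]
grip_width: 0.0193
time: 11.98
position: [0.5093, -0.0733, 0.2976]
tool_rot: [0.705, -0.067, -0.703, -0.066]
ft_force: [-0.9, 0.7, -2.2]
grip_width: 0.0194
pos [ 0.5093 -0.0733  0.2976] x [ 0.003 -0.002 -1.   ] yaw_y -100.85 w 0.01939 t 11.9833
tool shift cm [-0.23  0.02 -0.64] F [-0.85  0.68 -2.22] Mo [ 0.067  0.299 -0.011]
time: 12.32
position: [0.5086, -0.0732, 0.2972]
tool_rot: [0.704, -0.067, -0.704, -0.067]
ft_force: [0.0, 0.5, -2.1]
grip_width: 0.0198
pos [ 0.5086 -0.0732  0.2972] x [ 0.001 -0.001 -1.   ] yaw_y -100.86 w 0.01976 t 12.3167
tool shift cm [-0.28  0.02 -0.7 ] F [ 0.01  0.49 -2.14] Mo [ 0.061 -0.042  0.018]
```

View pics/s6.png

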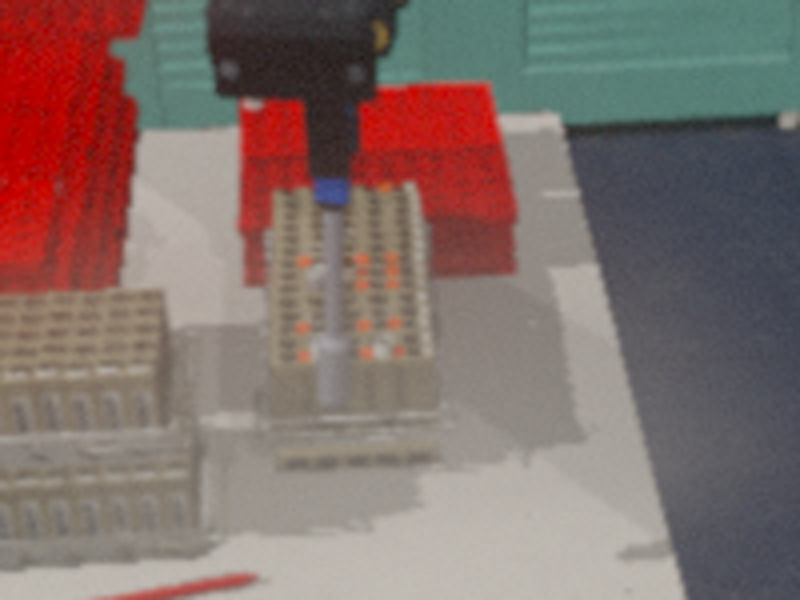

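The probe now hangs upright in the side view, running from the handle at crop (332,190) to the bob end at (332,400), and the wrist moment is near zero. I'll close firmly and carry it to the beaker.

```bash
python3 -m inch '[[[0,0,0,0,0],[0,0,0,0,0],[0,0,0,0,0],[-0.5,0,0,0,0],[-0.5,0,0,0,0]]]' 50
python3 -m inch '[[[-0.1,-0.8,0.25,0,0],[-0.1,-1.6,0.5,0,0],[-0.1,-2.4,0.7,0,0],[-0.1,-2.4,0.7,0,0],[-0.1,-2.4,0.7,0,0],[-0.1,-2.4,0.7,0,0],[-0.1,-2.4,0.7,0,0],[-0.1,-2.4,0.7,0,0]]]' 50
python3 -c "
from h import *
go([.468,.342,.31])"
```

```text
time: 12.78
position: [0.508, -0.0729, 0.3071]
tool_rot: [-0.704, 0.067, 0.704, 0.067]
ft_force: [0.1, 0.4, -2.3]
grip_width: 0.0187
time: 13.45
position: [0.4929, 0.1061, 0.3191]
tool_rot: [0.706, -0.071, -0.701, -0.07]
ft_force: [1.8, 0.0, -2.0]
grip_width: 0.0185
pos [0.4929 0.1061 0.3191] x [ 0.007 -0.003 -1.   ] yaw_y -101.44 w 0.0185 t 13.45
tool shift cm [  0.83 -22.63   7.13] F [ 1.79  0.04 -1.96] Mo [ 0.074 -0.024  0.018]
```

```bash
python3 -m inch '[[[0,-2.4,0.7,0,0],[0,-2.4,0.7,0,0],[0,-2.4,0.7,0,0],[0,-2.4,0.7,0,0],[0,-2.4,0.7,0,0],[0,-2.4,0.7,0,0],[0,-2.4,0.7,0,0],[0,-2,0.6,0,0]]]' 50
python3 -m inch '[[[0,-1.5,0.4,0,0],[0,-0.7,0.2,0,0],[0,0,0,0,0],[0,0,0,0,0]]]' 50
python3 -c "
from h import *
go([.468,.342,.31])"
```

```text
time: 14.12
position: [0.4707, 0.3167, 0.3226]
tool_rot: [0.707, -0.069, -0.7, -0.071]
ft_force: [0.4, -0.3, -2.8]
grip_width: 0.0188
time: 14.45
position: [0.4658, 0.3468, 0.3232]
tool_rot: [0.708, -0.065, -0.7, -0.069]
ft_force: [0.1, -0.9, -2.4]
grip_width: 0.0186
pos [0.4658 0.3468 0.3232] x [ 0.011  0.005 -1.   ] yaw_y -100.86 w 0.0186 t 14.45
tool shift cm [ 1.32  0.44 -0.29] F [ 0.05 -0.92 -2.42] Mo [-0.007  0.019  0.03 ]
```

```bash
python3 -m inch '[[[0,0.5,-0.2,0,0],[0,0,0,0,0],[0,0,0,0,0]]]' 50
python3 - <<'E'
from h import *
go([.468,.342,.31])
s=camera("side");t=camera("top")
a=cv2.resize(s[60:340,220:360],(300,600),interpolation=cv2.INTER_CUBIC)
b=cv2.resize(t[140:260,120:220],(500,600),interpolation=cv2.INTER_CUBIC)
crop(np.hstack([a,b]),0,0,800,600,1,"pics/b7.png")
p=np.array(robot.get_obs()["position"])
print(proj("side",[p,p-[0,0,.154]]),proj("top",[p-[0,0,.154],[.468,.342,.1]]))
E
```

```text
time: 14.7
position: [0.4669, 0.3386, 0.3233]
tool_rot: [0.707, -0.066, -0.7, -0.069]
ft_force: [0.9, 0.4, -1.9]
grip_width: 0.0185
pos [0.4669 0.3386 0.3233] x [ 0.01   0.003 -1.   ] yaw_y -100.97 w 0.01852 t 14.7
tool shift cm [ 1.33 -0.35 -0.04] F [ 0.85  0.43 -1.88] Mo [0.064 0.117 0.049]
[[290.01677795 167.06313954]
 [290.83252959 244.19449399]] [[171.34073672 193.46473571]
 [176.64053692 197.44205488]]
```

View pics/b7.png

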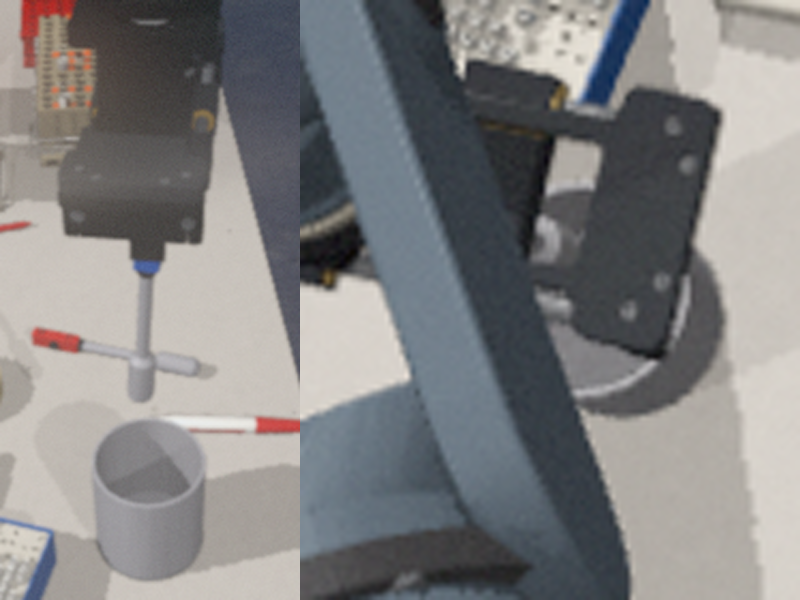

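The probe hangs nearly upright, with its bob end at crop (140,398), about 6 mm towards +x of straight below the grip. The beaker rim centre is at about (150,465), so the bob is well inside the opening. Now I'll lower it.

```bash
python3 -m inch '[[[1,-0.2,0,0,0],[2,-0.1,0.1,0,0],[2.5,-0.1,0.1,0,0],[2.5,0,0,0,0],[2.5,0,0,0,0],[2,0,0,0,0],[0.5,0,0,0,0],[0,0,0,0,0]]]' 50
python3 -c "
from h import *
go([.467,.342,.168])"
```

```text
time: 15.47
position: [0.4704, 0.3424, 0.1872]
tool_rot: [0.709, -0.067, -0.698, -0.072]
ft_force: [-0.4, 0.0, -1.8]
grip_width: 0.019
pos [0.4704 0.3424 0.1872] x [ 0.016  0.006 -1.   ] yaw_y -101.29 w 0.01898 t 15.4667
tool shift cm [1.92 0.12 0.36] F [-0.37  0.03 -1.75] Mo [0.041 0.064 0.003]
```

```bash
python3 -m inch '[[[0.7,0,0.2,0,0],[0.6,0,0.2,0,0],[0.4,0,0,0,0],[0,0,0,0,0],[0,0,0,0,0]]]' 50
python3 -c "
from h import *
go([.467,.342,.163])"
```

```text
time: 15.88
position: [0.4687, 0.3443, 0.1715]
tool_rot: [0.711, -0.066, -0.696, -0.073]
ft_force: [-0.3, -0.3, -2.1]
grip_width: 0.0188
pos [0.4687 0.3443 0.1715] x [ 0.021  0.009 -1.   ] yaw_y -101.3 w 0.01884 t 15.8833
tool shift cm [0.85 0.27 0.13] F [-0.27 -0.33 -2.09] Mo [0.055 0.098 0.018]
```

Creeping down until the wrist force shows contact.

```bash
python3 -m inch '[[[0.4,0.1,0,0,0],[0.3,0,0,0,0],[0,0,0,0,0]]]' 50
python3 -c "
from h import *
go([.467,.342,.159])"
python3 -m inch '[[[0.3,0,0,0,0],[0.2,0,0,0,0],[0,0,0,0,0]]]' 50
python3 -c "
from h import *
go([.467,.342,.159])"
```

```text
time: 16.13
position: [0.4699, 0.344, 0.1659]
tool_rot: [0.712, -0.065, -0.695, -0.074]
ft_force: [-0.3, 0.3, -2.4]
grip_width: 0.0186
pos [0.4699 0.344  0.1659] x [ 0.025  0.011 -1.   ] yaw_y -101.29 w 0.01859 t 16.1333
tool shift cm [0.68 0.27 0.26] F [-0.28  0.32 -2.4 ] Mo [0.012 0.109 0.013]
time: 16.38
position: [0.4704, 0.3442, 0.1609]
tool_rot: [0.713, -0.065, -0.695, -0.074]
ft_force: [0.1, 1.1, -3.4]
grip_width: 0.0184
pos [0.4704 0.3442 0.1609] x [ 0.026  0.011 -1.   ] yaw_y -101.29 w 0.01837 t 16.3833
tool shift cm [0.18 0.28 0.29] F [ 0.14  1.07 -3.45] Mo [ 0.009  0.058 -0.004]
```

```bash
python3 -m inch '[[[0.25,0,0,0,0],[0.1,0,0,0,0],[0,0,0,0,0]]]' 50
python3 -c "
from h import *
go([.467,.342,.156])"
```

```text
time: 16.63
position: [0.4733, 0.3453, 0.161]
tool_rot: [0.715, -0.063, -0.692, -0.075]
ft_force: [0.4, -0.4, -2.0]
grip_width: 0.0181
pos [0.4733 0.3453 0.161 ] x [ 0.034  0.014 -0.999] yaw_y -101.26 w 0.01814 t 16.6333
tool shift cm [0.48 0.45 0.57] F [ 0.43 -0.43 -1.97] Mo [0.095 0.043 0.03 ]
```

```bash
python3 -m inch '[[[0.3,0,0.1,0,0],[0.2,0,0,0,0],[0,0,0,0,0]]]' 50
python3 -c "
from h import *
go([.467,.342,.156])"
python3 -m inch '[[[0.2,0,0.1,0,0],[0.1,0,0,0,0],[0,0,0,0,0]]]' 50
python3 - <<'E'
from h import *
go([.467,.342,.156])
s=camera("side")
crop(s,220,120,150,220,2.7,"pics/b8.png")
E
```

```text
time: 16.88
position: [0.4763, 0.3473, 0.161]
tool_rot: [0.718, -0.061, -0.689, -0.077]
ft_force: [0.2, 0.2, -2.0]
grip_width: 0.0186
pos [0.4763 0.3473 0.161 ] x [ 0.044  0.018 -0.999] yaw_y -101.24 w 0.01861 t 16.8833
tool shift cm [0.45 0.71 0.83] F [ 0.23  0.15 -2.04] Mo [0.056 0.102 0.011]
time: 17.13
position: [0.4774, 0.3486, 0.1604]
tool_rot: [0.72, -0.06, -0.686, -0.079]
ft_force: [-0.9, 0.0, -2.1]
grip_width: 0.0183
pos [0.4774 0.3486 0.1604] x [ 0.05   0.021 -0.999] yaw_y -101.23 w 0.01835 t 17.1333
tool shift cm [0.37 0.87 0.91] F [-0.9   0.01 -2.05] Mo [-0.226  0.17   0.012]
```

View pics/b8.png

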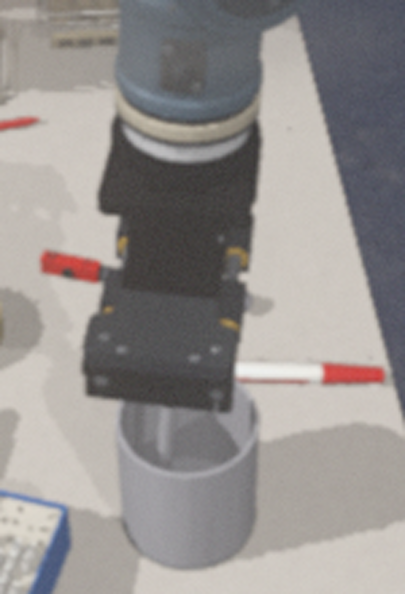

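The probe is inside the beaker with its shaft at crop (165,430), towards the +x wall. The tool has stopped going down and is tilting instead, so I'll check the joints.

```bash
python3 -m inch '[[[0,0.4,0.5,0,0],[0,0.2,0.4,0,0],[0,0,0,0,0]]]' 50
python3 -c "
from h import *
print(robot.get_obs()['q'].round(3),np.round(robot.get_obs()['joint_torque'],1));go([.467,.342,.158])"
```

```text
time: 17.43
position: [0.4674, 0.3455, 0.1593]
tool_rot: [0.721, -0.059, -0.686, -0.08]
ft_force: [0.6, 1.2, 3.1]
grip_width: 0.019
[ 4.450e-01  5.450e-01  1.658e+00 -1.000e-03  8.800e-01  2.214e+00] [ -0.5 -39.8 -13.   -0.3   0.1   0. ]
pos [0.4674 0.3455 0.1593] x [ 0.053  0.024 -0.998] yaw_y -101.28 w 0.01896 t 17.4333
tool shift cm [ 0.12  0.35 -0.02] F [0.58 1.23 3.09] Mo [ 0.386 -0.177  0.018]
```

The wrist now reads +3 N upward, so the bob is resting on the floor. No joint is near its limit, and the tilt is just accumulated drift. I'll let go gently.

```bash
python3 -m inch '[[[0,0,0,0,0.22],[0,0,0,0,0.24],[0,0,0,0,0.26],[0,0,0,0,0.3],[0,0,0,0,0.4],[0,0,0,0,0.5],[0,0,0,0,0.7],[0,0,0,0,0.9]]]' 10
python3 -m inch '[[[0,0,0,0,1],[0,0,0,0,1],[0,0,0,0,1],[0,0,0,0,1],[0,0,0,0,1]]]' 10
python3 -c "
from h import *
go([.467,.342,.158])"
```

```text
time: 18.1
position: [0.4651, 0.3441, 0.1573]
tool_rot: [0.719, -0.061, -0.688, -0.079]
ft_force: [-0.3, 0.2, 0.3]
grip_width: 0.0449
time: 18.52
position: [0.4652, 0.344, 0.1573]
tool_rot: [0.719, -0.061, -0.688, -0.078]
ft_force: [0.4, 0.7, -0.7]
grip_width: 0.0778
pos [0.4652 0.344  0.1573] x [ 0.047  0.021 -0.999] yaw_y -101.26 w 0.07783 t 18.5167
tool shift cm [-0.07  0.16 -0.22] F [ 0.45  0.73 -0.71] Mo [-0.043  0.023 -0.016]
```

Released with no load on the wrist. I'll retreat straight up.

```bash
python3 -m inch '[[[-0.5,0,0,0,1],[-1,0,0,0,1],[-1.5,0,0,0,1],[-2,0,0,0,1],[-2.5,0,0,0,1],[-3,0,0,0,1],[-3,0,0,0,1],[-2,0,0,0,1]]]' 10
python3 -m inch '[[[0,3,0,0,1],[0,3,0,0,1],[0,3,0,0,1],[0,3,0,0,1],[0,3,0,0,1],[0,3,0,0,1],[0,2,0,0,1],[0,0,0,0,1]]]' 10
python3 - <<'E'
from h import *
go([.467,.342,.158])
s=camera("side");t=camera("top")
a=cv2.resize(s[60:340,220:360],(300,600),interpolation=cv2.INTER_CUBIC)
b=cv2.resize(t[140:260,120:220],(500,600),interpolation=cv2.INTER_CUBIC)
crop(np.hstack([a,b]),0,0,800,600,1,"pics/f9.png")
E
```

```text
time: 19.18
position: [0.4546, 0.3391, 0.3178]
tool_rot: [0.716, -0.063, -0.691, -0.076]
ft_force: [1.2, -0.2, -0.3]
grip_width: 0.0866
time: 19.85
position: [0.4177, 0.1395, 0.3279]
tool_rot: [0.726, -0.056, -0.681, -0.078]
ft_force: [-0.7, 1.0, -0.5]
grip_width: 0.0868
pos [0.4177 0.1395 0.3279] x [ 0.067  0.025 -0.997] yaw_y -100.83 w 0.08684 t 19.85
tool shift cm [ 17.78 -20.16   0.04] F [-0.69  1.01 -0.47] Mo [ 0.075  0.071 -0.016]
```

View pics/f9.png

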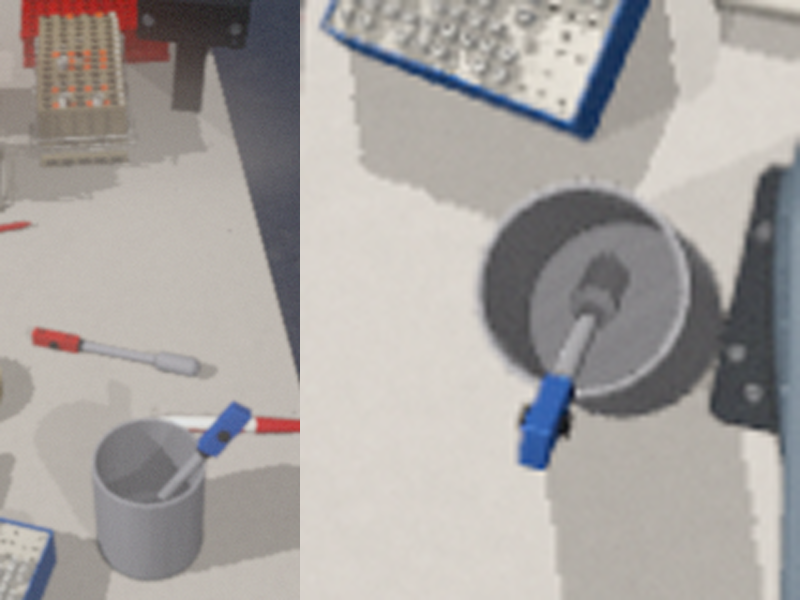

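The blue probe leans in the beaker, bob on the floor at crop (600,285) of the top view and handle over the rim at (547,420). The red probe looks unmoved in the side view, at (35,338)–(200,365). The gripper is clear of everything.

```bash
python3 -m inch '[[[0,0,0,0,1],[0,0,0,0,1],[0,0,0,0,1],[0,0,0,0,1],[0,0,0,0,1],[0,0,0,0,1]]]'; python3 -c "
from rig import robot
print(robot.hand_in())"
```

```text
time: 20.45
position: [0.4203, 0.1465, 0.3292]
tool_rot: [0.728, -0.052, -0.68, -0.077]
ft_force: [-0.1, 0.4, 0.1]
grip_width: 0.087
the job is handed in; nothing more can be done
None
```

The blue probe is leaning in the steel beaker, heavy end down, and the job is handed in at 20.5 s. I gripped it by its bosses at 55–60 N, lifted it, and eased to 12 N in the air until it swung down upright. I then closed again at 50 N, lowered it until the wrist read about 3 N of floor contact, let go and withdrew.

**Last checks:** The final pictures show the bob on the beaker floor and the handle leaning over the rim. The red probe looks unmoved, and the gripper is clear with no load on the wrist.

**What was not ideal:**
- **Lift not perfectly level:** in the firm grip the heavy end drooped a steady 10° or so. I set the probe back on the table once and lifted again more gently at 60 N, but it came out the same (10–12°), so I took it as the gripper yielding and went on.
- **Tool tilt:** the tool had drifted about 3° off vertical while lowering, which did no harm.

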